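Put the loose microscope objectives away by size

TASK

Put the four loose microscope objectives away on the four round storage stands by size: the shortest objective on the smallest stand, the next on the next larger, and so on up to the longest objective on the largest stand, each standing upright inside the stand's raised rim. Set them down gently, without dropping them, and leave the two eyepieces where they stand.

Things in the scene. Friction and masses are not known exactly. Their poses are not given: they have to be found in the camera images.
- objective_1: Microscope objective, the shortest and thinnest of four: a loose steel cylinder standing upright on the bench, 30 mm tall, barrel 22 mm in diameter up to 21 mm above its underside, above that a narrower nose of 14 mm with a black-rimmed lens on top; a black band runs round it 5 to 9 mm above the underside. About 60 g, give or take a third. Origin: centre of its underside; z points up along its axis.
- objective_2: Microscope objective, the second shortest of four: a loose steel cylinder standing upright on the bench, 44 mm tall, barrel 28 mm in diameter up to 33 mm above its underside, above that a narrower nose of 20 mm with a black-rimmed lens on top; a black band runs round it 5 to 9 mm above the underside. About 90 g, give or take a third. Origin: centre of its underside; z points up along its axis.
- objective_3: Microscope objective, the second longest of four: a loose steel cylinder standing upright on the bench, 59 mm tall, barrel 34 mm in diameter up to 45 mm above its underside, above that a narrower nose of 26 mm with a black-rimmed lens on top; a black band runs round it 5 to 9 mm above the underside. About 130 g, give or take a third. Origin: centre of its underside; z points up along its axis.
- objective_4: Microscope objective, the longest and thickest of four: a loose steel cylinder standing upright on the bench, 75 mm tall, barrel 40 mm in diameter up to 58 mm above its underside, above that a narrower nose of 32 mm with a black-rimmed lens on top; a black band runs round it 5 to 9 mm above the underside. About 180 g, give or take a third. Origin: centre of its underside; z points up along its axis.
- stand_1: Storage stand, the smallest of four: a fixed flat round grey plastic disc 56 mm in diameter and 4 mm thick, with a raised round rim in its middle, 41 mm inside diameter, 3 mm wall, whose top is 9 mm above the bench. The objective stands inside the rim on the disc, 4 mm above the bench. Origin: centre of the disc's underside, on the bench; z up.
- stand_2: Storage stand, the second smallest of four: a fixed flat round grey plastic disc 72 mm in diameter and 4 mm thick, with a raised round rim in its middle, 47 mm inside diameter, 3 mm wall, whose top is 9 mm above the bench. The objective stands inside the rim on the disc, 4 mm above the bench. Origin: centre of the disc's underside, on the bench; z up.
- stand_3: Storage stand, the second largest of four: a fixed flat round grey plastic disc 88 mm in diameter and 4 mm thick, with a raised round rim in its middle, 53 mm inside diameter, 3 mm wall, whose top is 9 mm above the bench. The objective stands inside the rim on the disc, 4 mm above the bench. Origin: centre of the disc's underside, on the bench; z up.
- stand_4: Storage stand, the largest of four: a fixed flat round grey plastic disc 104 mm in diameter and 4 mm thick, with a raised round rim in its middle, 59 mm inside diameter, 3 mm wall, whose top is 9 mm above the bench. The objective stands inside the rim on the disc, 4 mm above the bench. Origin: centre of the disc's underside, on the bench; z up.
- eyepiece_a: Microscope eyepiece, not an objective, to be left alone: loose, upright, 50 mm tall, narrow steel tube below (27 mm diameter, 22 mm tall), wider black head above (36 mm diameter) with a rubber eyecup on top. Origin: centre of its underside; z up.
- eyepiece_b: Second eyepiece, the same as eyepiece_a, also to be left alone. Origin: centre of its underside; z up. A round glass dish (90 mm wide, 15 mm tall) and a small blue and white box (85 x 34 x 29 mm) also stand loose among the parts; nothing among them is taller than the longest objective.
Mind the look-alikes: they are no part of the job. What is shaped like the objective_2 but orange or pink is not meant.

How it is judged (in metres and radians):
At the end, for the whole second after the job is handed in: Each objective upright (0.1 rad) on its own stand, shortest on smallest to longest on largest, axis within 12 mm of the stand's centre, underside 1 to 7 mm above the stand's origin (inside the rim), released, at rest; both eyepieces upright, within 20 mm of their start (horizontal distance between objective_1 and stand_1 below 0.012 m and z of objective_1 in the frame of stand_1 between 0.001 and 0.007 m and angle between each of objective_1, objective_2, objective_3, objective_4's own z axis and vertical below 0.1 rad and linear speed of each of objective_1, objective_2, objective_3, objective_4 below 0.02 m/s and angular speed of each of objective_1, objective_2, objective_3, objective_4 below 0.2 rad/s and horizontal distance between objective_2 and stand_2 below 0.012 m and z of objective_2 in the frame of stand_2 between 0.001 and 0.007 m and horizontal distance between objective_3 and stand_3 below 0.012 m and z of objective_3 in the frame of stand_3 between 0.001 and 0.007 m and horizontal distance between objective_4 and stand_4 below 0.012 m and z of objective_4 in the frame of stand_4 between 0.001 and 0.007 m and distance of each of eyepiece_a, eyepiece_b from where it was at the start of the episode below 0.02 m and angle between each of eyepiece_a, eyepiece_b's own z axis and vertical below 0.15 rad); the robot touches nothing.
It fails at once if an objective is dropped (faster than 0.6 m/s with no finger on it: a fall of about 18 mm) ((linear speed of objective_1 above 0.6 m/s and contact force between the fingers and objective_1 below 0.05 N) or (linear speed of objective_2 above 0.6 m/s and contact force between the fingers and objective_2 below 0.05 N) or (linear speed of objective_3 above 0.6 m/s and contact force between the fingers and objective_3 below 0.05 N) or (linear speed of objective_4 above 0.6 m/s and contact force between the fingers and objective_4 below 0.05 N)).
It fails at once if an eyepiece is pushed more than 20 mm or tipped over ((distance of eyepiece_a from where it was at the start of the episode above 0.02 m or angle between eyepiece_a's own z axis and vertical above 0.3 rad) or (distance of eyepiece_b from where it was at the start of the episode above 0.02 m or angle between eyepiece_b's own z axis and vertical above 0.3 rad)).
It also fails if it takes over 115 s, if anything falls off the work surface, if the arm or the gripper's body presses on something with over 40 N, if the wrist force passes 120 N, or if a joint passes its speed limit or range.

ROBOT

A 6-joint arm with a two-finger parallel gripper is mounted at the origin on the work surface. World frame = base frame: x ahead of the robot, y to its left, z up, the work surface at z = 0. Lengths are in mm, angles in rad, forces in N, time in s.
With the tool pointing down it reaches from about 275 to 1000 mm from the base axis. Payload 8.4 kg.
Tool frame: the origin (TCP) lies at the very end of the fingers, on their centre line; the grasp point (between the pads) lies 19 mm behind it; z points along the fingers, y is the direction in which the jaws open and shut (so a half turn about z gives the same grasp; the last joint's range is limited). The gripper opens to 85 mm and grips with 20 to 120 N. Pads are 22 mm wide; open, the fingers measure 114 mm over their backs; the gripper's body (76 mm by 85 mm) begins 54 mm behind the grasp point. The pads swing forward as they close: fully open they stand 13 mm farther back than shut.
Start: joints at [-1.156, 0.353, 1.633, -0, 1.155, -0.002], TCP at [253.022, -571.496, 231.281] pointing down, gripper open.
Joint ranges: [-2.63, 2.63], [-0.92, 2.1], [0.06, 2.66], [-1.3, 4.44], [0, 2.69], [-3.02, 3.02]. Speed limits (rad/s): [2.22, 2.22, 2.79, 3.14, 3.14, 3.14].

INTERFACE

Orientations are given as [roll, pitch, yaw] about the fixed x, y, z axes, in that order (R = Rz(yaw) Ry(pitch) Rx(roll)).
In Python, from rig import r gives the robot as it stands.
- The arm moves only by the tool jog_arm, never from a script. Its argument "moves" is a list of rows, each an object with "grip": the gripper command: -1 is fully open, 1 is shut, values between are in proportion; "translation": the shift along the tool's x, y, z in m, a list of three; "twist": the turn, a rotation vector about the tool's x, y, z in rad, a list of three. In form: [{"grip": grip, "translation": [dx, dy, dz], "twist": [ax, ay, az]}, ...]. A call has 1 to 10 rows; each row shifts and turns the commanded pose from where the row before left it, along the tool's axes as they then stand; what a row does not reach is not made up. A row lasts 1/12 s, in which the tool goes at most 41.7 mm and 7.16 degrees, less where a joint would pass 70% of its speed; a pose out of reach is approached as far as the arm can. A call with a gripper value outside its range is refused whole. The fingers move at their own pace and stop on an object; "squeeze" is the grip in N (left out, the last holds). Time passes only in rows, so rows that do not move let the fingers close. It gives the time, the measured TCP pose, the force and the opening at its end, in the units of the state.
- r.sense(): the state, without advancing time (a new reading comes with each control period).
- r.grab_frame(name): name is "scene" or "top" or "wrist"; returns (picture, depth): 480x640x3 uint8, red, green, blue; 480x640 float32, mm along the optical axis (not along the pixel's ray), 0 where there is no reading.
- r.calibration(name): a dict with "fx", "fy", "cx", "cy" (pixels), "R" (3x3) and "t" (3): a world point X has camera coordinates R X + t. Camera axes: x right, y down, z forward; pixel columns grow to the right and rows downward; lengths in mm; the calibration is good to about 2 mm. A picture is of the moment at which its call begins: read the wrist's pose just before it. calibration takes no time and is no camera call; for the wrist camera it gives the pose at the moment of the call.
- r.sign_off(): hands the job in, once; it reports no verdict.
The state is a dict: "clock": time; "qpos": joint angles; "qvel": joint speeds; "joint_efforts": joint torques, N m; "eef_pos": TCP position; "tcp_rot": TCP orientation; "contact_force": force on the tool from outside, world axes, zero at the start; "wrist_torque": the same for the moment, N m; "opening": opening from 0.0 (shut) to 1.0 (fully open).
Only numpy, scipy, OpenCV 4.12 (cv2) and the standard library are available. Lean on these libraries where they do the work, as an engineer would, in place of code of your own. Each camera call takes 0.05 s, during which the arm holds its last target.

## Working session

There is one attempt and no reset: what is moved stays moved. The work goes in short steps, Python scripts to look and compute and a tool call to move; the robot and the scene stay as the last step left them, time stands still between calls to the robot, and variables do not carry over. Pictures are saved under pics/ and viewed, and the job is handed in when it is done.

Besides the shell and the picture viewer there is one more tool, called as name(argument=value, ...), one argument or row to a line, values as JSON. jog_arm: Moves the arm, as the interface text tells. Its arguments: {"type":"object","properties":{"moves":{"type":"array"},"squeeze":{"type":"number"}},"required":["moves"]}

```bash
mkdir -p pics; ls; cat > h.py <<'E'
from rig import r
import numpy as np, cv2
def save(img,n): cv2.imwrite('pics/'+n,cv2.cvtColor(img,cv2.COLOR_RGB2BGR))
def world(cal,depth):
    v,u=np.mgrid[0:480,0:640]
    P=np.stack([(u-cal['cx'])/cal['fx']*depth,(v-cal['cy'])/cal['fy']*depth,depth],-1)
    return (P-np.array(cal['t']))@np.array(cal['R'])
E
python3 - <<'E'
from h import *
print(r.sense())
for n in ['top','scene']:
    c=r.calibration(n); p,d=r.grab_frame(n); save(p,n+'0.png'); np.savez(n+'0.npz',p=p,d=d,**c); print(n,c)
E
```

```text
pics
{'clock': 0.0, 'qpos': array([-1.15639875e+00,  3.53678936e-01,  1.63419329e+00, -2.43217204e-06,
        1.15517953e+00, -2.38361681e-03]), 'qvel': array([ 3.45089295e-04,  6.10012016e-05, -5.04698483e-04, -5.99812401e-04,
       -1.16354692e-03, -5.97351241e-04]), 'joint_efforts': array([ 1.84504570e-03, -6.05237460e+01, -3.42065477e+01,  3.62529454e-05,
        9.09636612e-03,  1.20738005e-05]), 'eef_pos': array([ 252.81682361, -571.03056113,  230.5171425 ]), 'tcp_rot': array([-3.14013355e+00, -1.25425113e-06,  4.16782177e-01]), 'contact_force': array([-0.34913721, -0.29309054, -0.04782931]), 'wrist_torque': array([-0.02266522,  0.05160632, -0.02702722]), 'opening': 0.9997370269430236}
top {'fx': 539.3888988370383, 'fy': 539.3888988370383, 'cx': 312.73097115450776, 'cy': 241.09863022707552, 'R': array([[ 0.02558355, -0.99967207,  0.00111411],
       [-0.99347942, -0.0255489 , -0.11111207],
       [ 0.1111041 ,  0.00173579, -0.99380726]]), 't': array([ -10.10723219,  513.14281234, 1003.7580203 ])}
scene {'fx': 601.3190653039065, 'fy': 601.3190653039065, 'cx': 316.73029409839563, 'cy': 243.93378995684876, 'R': array([[ 0.87392527,  0.48599086,  0.00821668],
       [ 0.35365617, -0.62417814, -0.69665556],
       [-0.33343956,  0.61173077, -0.71735871]]), 't': array([-461.88712298, -141.97175644, 1358.25876043])}
```

View pics/top0.png

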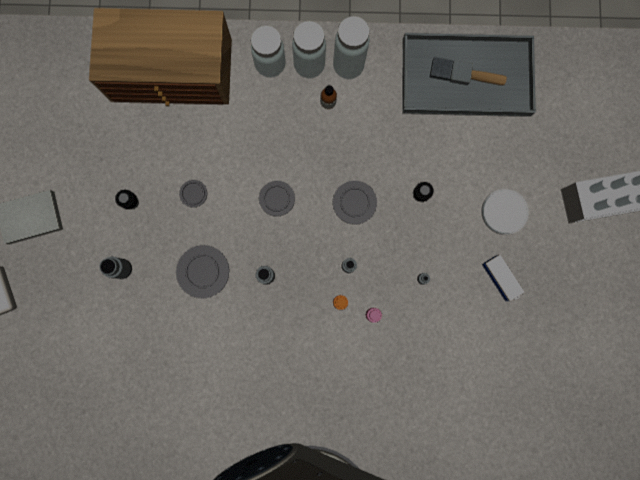

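View pics/scene0.png

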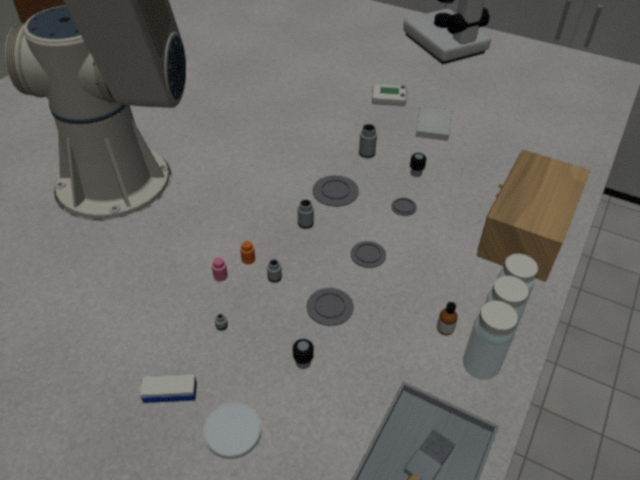

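Top view: four steel objectives at pixels (115,268) longest, (265,275), (349,265), and (423,279) shortest. Eyepieces are at (126,199) and (423,191). Stands are at (193,193) smallest, (277,198), (354,202), and (203,271) largest. The orange (340,302) and pink (374,315) parts are decoys. I'll measure them all and make the enlarged crop.

```bash
cat > meas.py <<'E'
from h import *
def circ(xy):
    from scipy.optimize import least_squares
    f=lambda q:np.hypot(xy[:,0]-q[0],xy[:,1]-q[1])-q[2]
    return least_squares(f,[*xy.mean(0),20],loss='soft_l1').x
E
python3 - <<'E'
from meas import *
for n,seeds in [('top',dict(o4=(115,268),o3=(265,275),o2=(349,265),o1=(423,279),ea=(126,199),eb=(423,191),org=(340,302),pink=(374,315),s1=(193,193),s2=(277,198),s3=(354,202),s4=(203,271))),
 ('scene',dict(o4=(368,140),o3=(305,213),o2=(274,270),o1=(221,321),ea=(417,162),eb=(303,351),s1=(403,206),s2=(368,254),s3=(330,306),s4=(335,190)))]:
    z=np.load(n+'0.npz'); W=world(z,z['d'].astype(float)); Z=W[...,2]
    print(n,'bench z',np.median(Z[330:420,400:600]) if n=='top' else '')
    for k,(u,v) in seeds.items():
        if k[0]=='s':
            rad=45
            sub=(slice(v-rad,v+rad+1),slice(u-rad,u+rad+1))
            w=W[sub].reshape(-1,3); m=(w[:,2]>2.2)&(w[:,2]<14)
            c0=np.median(w[m],0)
            c0=W[v,u]; R={'1':28,'2':36,'3':44,'4':52}[k[1]]
            m&=np.hypot(*(w[:,:2]-c0[:2]).T)<R+12
            p=w[m]; mn=(p[:,:2].min(0)+p[:,:2].max(0))/2
            (cx,cy),rr=cv2.minEnclosingCircle(p[:,:2].astype(np.float32))
            rim=p[p[:,2]>6.8]
            print(k,'c0',c0.round(1),'mec',round(cx,1),round(cy,1),round(rr,1),'mean',p.mean(0).round(1),'rim',rim.shape[0],rim.mean(0).round(1))
        else:
            sub=(slice(max(v-22,0),v+23),slice(u-22,u+23))
            w=W[sub].reshape(-1,3); w=w[w[:,2]>8]
            zt=np.percentile(w[:,2],98)
            t=w[w[:,2]>zt-4]
            print(k,'top z',zt.round(1),'n',len(t),'mid',((t[:,:2].min(0)+t[:,:2].max(0))/2).round(1),'mean',t.mean(0).round(1),'ext',np.ptp(t[:,:2],axis=0).round(1))
z=np.load('top0.npz'); p=z['p'][175:335,85:445]
save(cv2.resize(p,None,fx=2.2,fy=2.2,interpolation=cv2.INTER_CUBIC),'crop0.png')
E
```

```text
top bench z 1.0888366353541692
o4 top z 79.4 n 154 mid [433.  195.5] mean [447.9 347.7 146.8] ext [ 68.9 388.6]
o3 top z 1054.6 n 9 mid [398.5   1.3] mean [ 398.5    1.3 1054.6] ext [0. 0.]
o2 top z 1054.6 n 12 mid [398.5   1.3] mean [ 398.5    1.3 1054.6] ext [0. 0.]
o1 top z 1054.6 n 14 mid [398.5   1.3] mean [ 398.5    1.3 1054.6] ext [0. 0.]
ea top z 56.4 n 50 mid [497.5 188.5] mean [557.4 312.4 193.6] ext [197.8 374.4]
eb top z 1054.6 n 14 mid [398.5   1.3] mean [ 398.5    1.3 1054.6] ext [0. 0.]
org top z 1054.6 n 11 mid [398.5   1.3] mean [ 398.5    1.3 1054.6] ext [0. 0.]
pink top z 1054.6 n 7 mid [398.5   1.3] mean [ 398.5    1.3 1054.6] ext [0. 0.]
s1 c0 [604.9 241.5   8. ] mec 604.8 241.3 39.6 mean [604.5 242.    5.3] rim 174 [605.3 242.6   8.9]
s2 c0 [599.7  75.8   5.2] mec 599.4 75.9 47.8 mean [599.5  77.1   5.3] rim 261 [599.3  77.6   8.7]
s3 c0 [595.  -76.1   8.3] mec 595.1 -76.1 55.9 mean [595.  -76.3   5.3] rim 359 [594.2 -76.9   8.5]
s4 c0 [452.  215.4   3.2] mec 452.0 215.5 63.9 mean [450.8 216.3   5.2] rim 437 [450.7 216.    8.4]
scene bench z 
o4 top z 78.9 n 63 
[... 168 characters left out ...]
d [ 906.8 -695. ] mean [ 906.8 -695.   879.2] ext [0. 0.]
o1 top z 625.7 n 4 mid [ 906.8 -695. ] mean [ 906.8 -695.   879.2] ext [0. 0.]
ea top z 879.2 n 8 mid [ 906.8 -695. ] mean [ 906.8 -695.   879.2] ext [0. 0.]
eb top z 53.5 n 188 mid [ 753.7 -442.3] mean [ 625.9 -222.6   82.1] ext [306.1 505.5]
s1 c0 [606.9 243.2   4.2] mec 606.9 243.1 39.9 mean [608.3 243.3   5.6] rim 116 [607.3 241.8   9. ]
s2 c0 [602.3  78.4   2.8] mec 602.2 78.6 47.8 mean [602.5  76.7   5.3] rim 178 [602.3  76.9   8.7]
s3 c0 [599.4 -77.2   5.6] mec 599.5 -77.2 55.9 mean [598.6 -77.3   5.1] rim 246 [598.2 -75.9   8.7]
s4 c0 [453.7 218.1   3.4] mec 453.6 218.0 63.8 mean [454.4 216.4   5.1] rim 211 [458.6 215.6   8.5]
```

View pics/crop0.png

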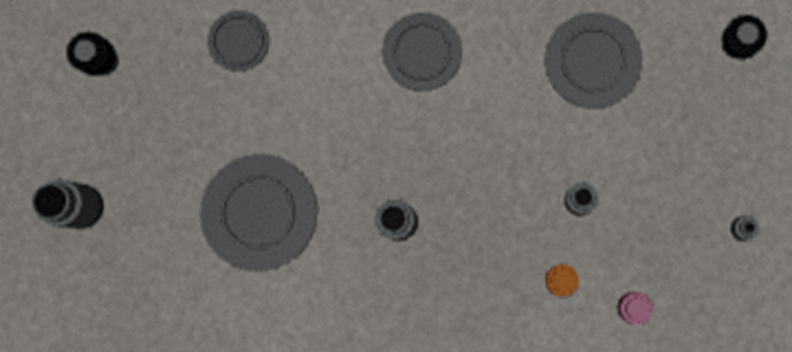

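The crop confirms four steel objectives of clearly decreasing size. The orange and pink parts are decoys because of their colour. I'll redo the object estimates with outliers filtered out.

```bash
python3 - <<'E'
from meas import *
for n,seeds in [('top',dict(o4=(115,268,75),o3=(265,275,59),o2=(349,265,44),o1=(423,279,30),ea=(126,199,50),eb=(423,191,50),org=(340,302,44),pink=(374,315,44),)),
 ('scene',dict(o4=(368,140,75),o3=(305,213,59),o2=(274,270,44),o1=(221,321,30),ea=(417,162,50),eb=(303,351,50),org=(248,252,44),pink=(219,269,44)))]:
    z=np.load(n+'0.npz'); d=z['d'].astype(float); W=world(z,d); W[d<200]=np.nan
    for k,(u,v,h) in seeds.items():
        sub=(slice(max(v-22,0),v+23),slice(u-22,u+23))
        w=W[sub].reshape(-1,3); 
        a=w[(w[:,2]>h*.5)&(w[:,2]<h+9)]; c=np.median(a,0)[:2]
        w=w[np.hypot(*(w[:,:2]-c).T)<30]
        t=w[(w[:,2]>h-5)&(w[:,2]<h+8)]
        b=w[(w[:,2]>8)&(w[:,2]<h*.7)]
        print(n,k,'top n',len(t),np.median(t,0).round(1),'mid',((np.percentile(t[:,:2],3,axis=0)+np.percentile(t[:,:2],97,axis=0))/2).round(1),'ext',np.ptp(t[:,:2],axis=0).round(1),'barrel n',len(b), circ(b[:,:2]).round(1))
E
```

```text
top o4 top n 254 [451.4 373.5  75.7] mid [452.1 373.9] ext [31.2 32.2] barrel n 173 [452.1 374.7  19.6]
top o3 top n 155 [446.1  92.7  60. ] mid [446.3  92.9] ext [24.3 24.2] barrel n 32 [445.9  93.   16.8]
top o2 top n 86 [468.4 -66.3  45.6] mid [469.1 -67. ] ext [17.3 17.2] barrel n 23 [469.1 -66.9  13.7]
top o1 top n 49 [ 448.  -210.6   31.5] mid [ 447.5 -210.9] ext [15.3 12.7] barrel n 36 [ 447.5 -211.2   10.2]
top ea top n 260 [582.5 361.3  49.9] mid [583.1 361.9] ext [33.2 35.1] barrel n 44 [583.8 364.1  17.8]
top eb top n 258 [ 611.9 -204.6   50.6] mid [ 612.3 -204.9] ext [35.2 34. ] barrel n 26 [ 613.3 -205.6   17.8]
top org top n 88 [397.9 -51.5  45. ] mid [397.9 -51.6] ext [16.9 16.9] barrel n 12 [397.3 -50.6  12.7]
top pink top n 91 [ 376.1 -114.4   45.1] mid [ 375.6 -114.9] ext [18.4 18.4] barrel n 21 [ 375.9 -114.6   13.4]
scene o4 top n 112 [455.8 373.5  75. ] mid [455.  374.7] ext [31.2 34.5] barrel n 267 [454.6 376.9  19.3]
scene o3 top n 104 [448.8  93.1  59.2] mid [448.7  93.5] ext [28.1 27.5] barrel n 202 [447.3  95.3  16.7]
scene o2 top n 79 [471.9 -66.6  44.4] mid [471.4 -66.1] ext [20.3 20.2] barrel n 119 [470.2 -64.8  13.7]
scene o1 top n 57 [ 450.  -211.    29.8] mid [ 449.3 -210.2] ext [16.8 15.3] barrel n 73 [ 449.  -209.6    9.9]
scene ea top n 136 [587.7 360.3  49.5] mid [587.1 363. ] ext [34.2 38.4] barrel n 111 [585.3 366.8  17.2]
scene eb top n 302 [ 615.6 -206.4   50.1] mid [ 615.1 -205.3] ext [35.4 37. ] barrel n 118 [ 613.6 -202.5   18. ]
scene org top n 72 [400.9 -51.2  44.2] mid [399.8 -49.9] ext [20.  20.2] barrel n 116 [399.3 -49.4  13.5]
scene pink top n 82 [ 379.2 -114.2   43.9] mid [ 377.9 -113.8] ext [21.5 20.3] barrel n 120 [ 376.9 -112.6   13.7]
```

jog_arm(
  moves=[
    {"grip": -1,"translation": [0,0,0],"twist": [0,0,0.1045]},
    {"grip": -1,"translation": [0,0,0],"twist": [0,0,0.1045]},
    {"grip": -1,"translation": [0,0,0],"twist": [0,0,0.1045]},
    {"grip": -1,"translation": [0,0,0],"twist": [0,0,0.1045]},
    {"grip": -1,"translation": [0.016,-0.03,0],"twist": [0,0,0]},
    {"grip": -1,"translation": [0.016,-0.03,0],"twist": [0,0,0]},
    {"grip": -1,"translation": [0.016,-0.03,0],"twist": [0,0,0]},
    {"grip": -1,"translation": [0.016,-0.03,0],"twist": [0,0,0]},
    {"grip": -1,"translation": [0.016,-0.03,0],"twist": [0,0,0]},
    {"grip": -1,"translation": [0.016,-0.03,0],"twist": [0,0,0]},
  ],
  squeeze=35,
)

```text
clock: 0.93
eef_pos: [349.5, -390.0, 231.0]
tcp_rot: [-3.141, 0.0, -0.002]
contact_force: [1.0, 0.4, 0.7]
opening: 1.003
```

jog_arm(
  moves=[
    {"grip": -1,"translation": [0.0165,-0.03,0],"twist": [0,0,0]},
    {"grip": -1,"translation": [0.0165,-0.03,0],"twist": [0,0,0]},
    {"grip": -1,"translation": [0.0165,-0.03,0],"twist": [0,0,0]},
    {"grip": -1,"translation": [0.0165,-0.03,0],"twist": [0,0,0]},
    {"grip": -1,"translation": [0.0165,-0.03,0],"twist": [0,0,0]},
    {"grip": -1,"translation": [0.0165,-0.029,0],"twist": [0,0,0]},
    {"grip": -1,"translation": [0,0,0.03],"twist": [0,0,0]},
    {"grip": -1,"translation": [0,0,0.03],"twist": [0,0,0]},
    {"grip": -1,"translation": [0,0,0.03],"twist": [0,0,0]},
    {"grip": -1,"translation": [0,0,0],"twist": [0,0,0]},
  ],
)

```text
clock: 1.77
eef_pos: [445.2, -210.7, 136.6]
tcp_rot: [-3.138, 0.008, -0.0]
contact_force: [-1.3, 1.0, -0.8]
opening: 1.001
```

```bash
python3 - <<'E'
from h import *
print(r.sense()['eef_pos']); c=r.calibration('wrist'); p,d=r.grab_frame('wrist'); save(p,'w1.png')
d=d.astype(float);W=world(c,d);W[d<20]=np.nan
w=W.reshape(-1,3); w=w[(np.hypot(w[:,0]-448.5,w[:,1]+211)<30)&(w[:,2]>12)&(w[:,2]<40)]
print(len(w),np.median(w,0))
t=w[w[:,2]>24];print(np.percentile(t,[3,97],axis=0)); print(np.nanmedian(W[...,2]))
E
```

```text
[ 445.19841948 -210.74762997  136.58015089]
666 [ 451.23289642 -211.46789442   22.2390571 ]
[[ 442.5943901  -216.86233073   25.63379333]
 [ 454.78770464 -205.32850122   32.19862906]]
0.7920458288696894
```

View pics/w1.png

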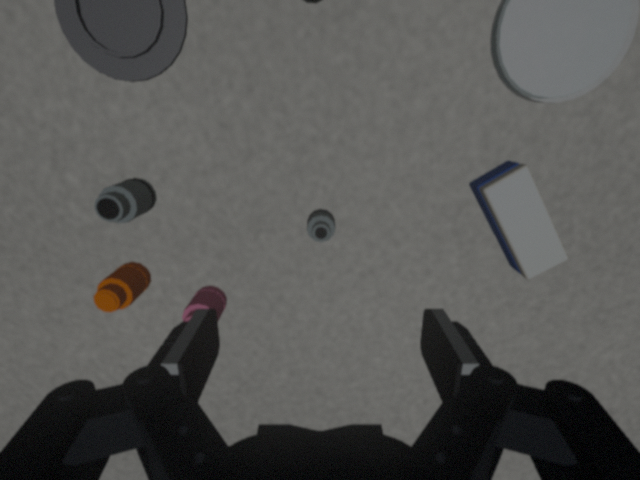

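The wrist view shows objective_1 at (321,225), between the jaws and clear of pink at (205,305) and the box at (520,220). I'll check that the pose has settled before descending.

jog_arm(
  moves=[
    {"grip": -1,"translation": [0,0,0],"twist": [0,0,0]},
    {"grip": -1,"translation": [0,0,0],"twist": [0,0,0]},
  ],
)

```text
clock: 1.98
eef_pos: [449.4, -213.4, 142.9]
tcp_rot: [3.141, -0.002, -0.002]
contact_force: [-0.2, -0.5, 0.3]
opening: 1.0
```

jog_arm(
  moves=[
    {"grip": -1,"translation": [-0.0005,-0.0022,0.02],"twist": [0,0,0]},
    {"grip": -1,"translation": [0,0,0.02],"twist": [0,0,0]},
    {"grip": -1,"translation": [0,0,0.02],"twist": [0,0,0]},
    {"grip": -1,"translation": [0,0,0.02],"twist": [0,0,0]},
    {"grip": -1,"translation": [0,0,0.02],"twist": [0,0,0]},
    {"grip": -1,"translation": [0,0,0.015],"twist": [0,0,0]},
    {"grip": -1,"translation": [0,0,0.01],"twist": [0,0,0]},
    {"grip": -1,"translation": [0,0,0.005],"twist": [0,0,0]},
    {"grip": -1,"translation": [0,0,0],"twist": [0,0,0]},
    {"grip": -1,"translation": [0,0,0],"twist": [0,0,0]},
  ],
)

```text
clock: 2.82
eef_pos: [448.7, -211.0, 12.2]
tcp_rot: [3.141, -0.001, -0.001]
contact_force: [0.1, -0.0, 0.6]
opening: 1.004
```

jog_arm(
  moves=[
    {"grip": -1,"translation": [0,0,0.004],"twist": [0,0,0]},
    {"grip": 0.3,"translation": [0,0,0],"twist": [0,0,0]},
    {"grip": 0.3,"translation": [0,0,0],"twist": [0,0,0]},
    {"grip": 0.4,"translation": [0,0,0],"twist": [0,0,0]},
    {"grip": 0.5,"translation": [0,0,0],"twist": [0,0,0]},
    {"grip": 0.7,"translation": [0,0,0],"twist": [0,0,0]},
    {"grip": 1,"translation": [0,0,0],"twist": [0,0,0]},
    {"grip": 1,"translation": [0,0,0],"twist": [0,0,0]},
    {"grip": 1,"translation": [0,0,0],"twist": [0,0,0]},
    {"grip": 1,"translation": [0,0,0],"twist": [0,0,0]},
  ],
)

```text
clock: 3.65
eef_pos: [448.0, -210.5, 7.5]
tcp_rot: [3.142, -0.0, -0.001]
contact_force: [-1.1, 0.7, 5.5]
opening: 0.236
```

jog_arm(
  moves=[
    {"grip": 1,"translation": [0,0,0],"twist": [0,0,0]},
    {"grip": 1,"translation": [0,0,-0.003],"twist": [0,0,0]},
    {"grip": 1,"translation": [0,0,-0.005],"twist": [0,0,0]},
    {"grip": 1,"translation": [0,0,-0.005],"twist": [0,0,0]},
    {"grip": 1,"translation": [0,0,0],"twist": [0,0,0]},
  ],
)

```text
clock: 4.07
eef_pos: [448.5, -210.8, 21.3]
tcp_rot: [3.141, -0.001, -0.001]
contact_force: [0.4, -0.4, -0.5]
opening: 0.238
```

```bash
python3 - <<'E'
from h import *
print(r.sense()['eef_pos'],r.sense()['contact_force']); p,d=r.grab_frame('wrist'); save(p,'w2.png')
p,d=r.grab_frame('scene'); save(cv2.resize(p[220:420,120:340],None,fx=3,fy=3,interpolation=cv2.INTER_CUBIC)[:600],'s2.png')
E
```

```text
[ 448.52694202 -210.80227134   21.26423786] [ 0.36299107 -0.40693107 -0.49546774]
```

View pics/w2.png

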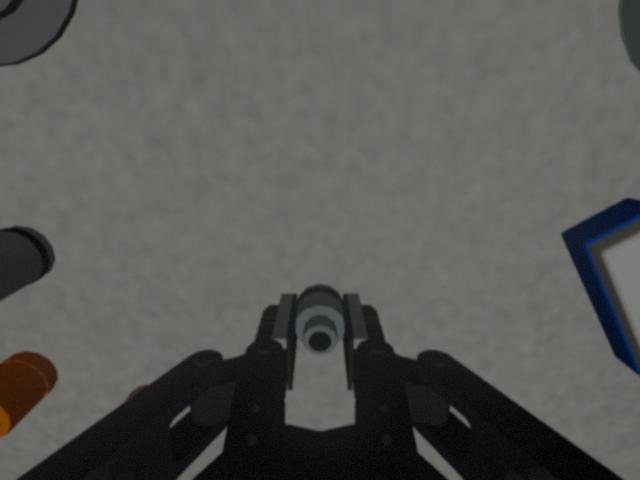

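View pics/s2.png

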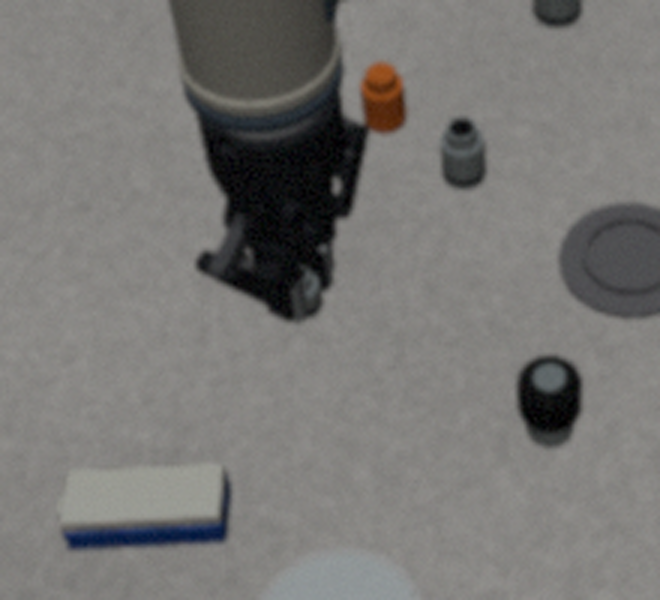

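Objective_1 is held upright and clear of the bench (wrist view (320,320)). I'll lift it and carry it to stand_1.

jog_arm(
  moves=[
    {"grip": 1,"translation": [0,0,-0.015],"twist": [0,0,0]},
    {"grip": 1,"translation": [0,0,-0.03],"twist": [0,0,0]},
    {"grip": 1,"translation": [0,0,-0.03],"twist": [0,0,0]},
    {"grip": 1,"translation": [0,0,-0.025],"twist": [0,0,0]},
    {"grip": 1,"translation": [0.005,-0.014,-0.01],"twist": [0,0,0]},
    {"grip": 1,"translation": [0.009,-0.026,0],"twist": [0,0,0]},
    {"grip": 1,"translation": [0.011,-0.031,0],"twist": [0,0,0]},
    {"grip": 1,"translation": [0.011,-0.031,0],"twist": [0,0,0]},
    {"grip": 1,"translation": [0.011,-0.031,0],"twist": [0,0,0]},
    {"grip": 1,"translation": [0.011,-0.031,0],"twist": [0,0,0]},
  ],
)

```text
clock: 5.0
eef_pos: [506.3, -45.1, 130.2]
tcp_rot: [-3.142, 0.0, -0.002]
contact_force: [-0.0, -0.1, 0.1]
opening: 0.235
```

jog_arm(
  moves=[
    {"grip": 1,"translation": [0.011,-0.031,0],"twist": [0,0,0]},
    {"grip": 1,"translation": [0.011,-0.031,0],"twist": [0,0,0]},
    {"grip": 1,"translation": [0.011,-0.031,0],"twist": [0,0,0]},
    {"grip": 1,"translation": [0.011,-0.031,0],"twist": [0,0,0]},
    {"grip": 1,"translation": [0.011,-0.031,0],"twist": [0,0,0]},
    {"grip": 1,"translation": [0.011,-0.031,0],"twist": [0,0,0]},
    {"grip": 1,"translation": [0.011,-0.031,0],"twist": [0,0,0]},
    {"grip": 1,"translation": [0.009,-0.025,0],"twist": [0,0,0]},
    {"grip": 1,"translation": [0,0,0],"twist": [0,0,0]},
    {"grip": 1,"translation": [0,0,0],"twist": [0,0,0]},
  ],
)

```text
clock: 5.83
eef_pos: [592.3, 196.4, 129.7]
tcp_rot: [3.141, 0.001, 0.001]
contact_force: [-0.2, -0.5, -0.3]
opening: 0.238
```

jog_arm(
  moves=[
    {"grip": 1,"translation": [0.0066,-0.0228,0],"twist": [0,0,0]},
    {"grip": 1,"translation": [0.0066,-0.0228,0],"twist": [0,0,0]},
    {"grip": 1,"translation": [0,0,0.02],"twist": [0,0,0]},
    {"grip": 1,"translation": [0,0,0.02],"twist": [0,0,0]},
    {"grip": 1,"translation": [0,0,0.015],"twist": [0,0,0]},
    {"grip": 1,"translation": [0,0,0],"twist": [0,0,0]},
    {"grip": 1,"translation": [0,0,0],"twist": [0,0,0]},
    {"grip": 1,"translation": [0,0,0],"twist": [0,0,0]},
  ],
)

```text
clock: 6.5
eef_pos: [606.0, 240.2, 76.1]
tcp_rot: [-3.142, -0.0, -0.002]
contact_force: [-0.2, -0.1, -0.9]
opening: 0.237
```

```bash
cat >> h.py <<'E'
def standcheck(fn,x,y,R):
    """refine a stand centre from wrist depth: rim and disc points"""
    s=r.sense()['eef_pos']; c=r.calibration('wrist'); p,d=r.grab_frame('wrist'); save(p,fn)
    d=d.astype(float);W=world(c,d);W[d<20]=np.nan
    b=np.nanmedian(W[...,2]); w=W.reshape(-1,3)
    w=w[np.hypot(w[:,0]-x,w[:,1]-y)<R+10]; w=w[(w[:,2]>b+2.3)&(w[:,2]<14)]
    (cx,cy),rr=cv2.minEnclosingCircle(w[:,:2].astype(np.float32))
    print('eef',s.round(1),'bench',b.round(2),'n',len(w),'mec',round(cx,1),round(cy,1),round(rr,1))
    print('pct mid',(np.percentile(w[:,:2],[1,99],axis=0).mean(0)).round(1),np.ptp(np.percentile(w[:,:2],[1,99],axis=0),axis=0).round(1))
E
python3 - <<'E'
from h import *
standcheck('w3.png',605.5,242,28)
E
```

```text
eef [606.  240.2  76.1] bench 0.72 n 5155 mec 606.7 243.2 27.9
pct mid [608.6 243.2] [48.3 51.5]
```

View pics/w3.png

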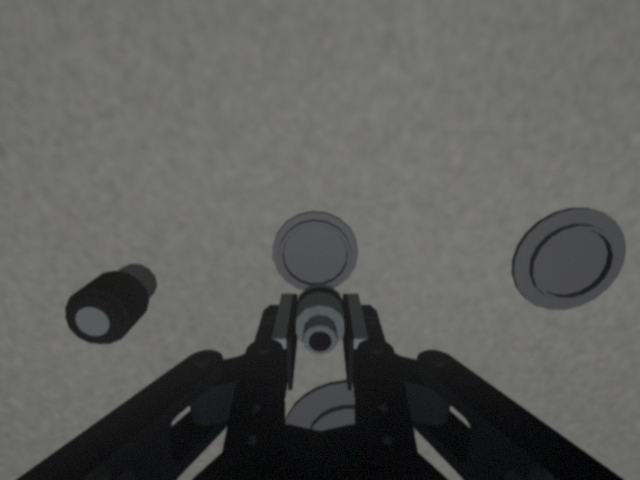

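The wrist view shows stand_1 at (315,250) with the held objective just behind it. The refined stand centre is about (606.5, 243). Descending.

jog_arm(
  moves=[
    {"grip": 1,"translation": [0.0005,-0.0025,0.015],"twist": [0,0,0]},
    {"grip": 1,"translation": [0,0,0.015],"twist": [0,0,0]},
    {"grip": 1,"translation": [0,0,0.012],"twist": [0,0,0]},
    {"grip": 1,"translation": [0,0,0.008],"twist": [0,0,0]},
    {"grip": 1,"translation": [0,0,0.006],"twist": [0,0,0]},
    {"grip": 1,"translation": [0,0,0.004],"twist": [0,0,0]},
    {"grip": 1,"translation": [0,0,0],"twist": [0,0,0]},
    {"grip": 1,"translation": [0,0,0],"twist": [0,0,0]},
  ],
)

```text
clock: 7.22
eef_pos: [606.3, 243.4, 15.3]
tcp_rot: [-3.142, -0.0, -0.001]
contact_force: [0.1, -0.5, -0.7]
opening: 0.239
```

jog_arm(
  moves=[
    {"grip": 1,"translation": [0,0,0.0015],"twist": [0,0,0]},
    {"grip": 1,"translation": [0,0,0.001],"twist": [0,0,0]},
    {"grip": 1,"translation": [0,0,0],"twist": [0,0,0]},
    {"grip": 1,"translation": [0,0,0],"twist": [0,0,0]},
  ],
)

```text
clock: 7.55
eef_pos: [606.4, 243.4, 13.1]
tcp_rot: [-3.141, -0.0, -0.001]
contact_force: [0.3, -0.0, -1.4]
opening: 0.234
```

jog_arm(
  moves=[
    {"grip": 1,"translation": [0,0,0.001],"twist": [0,0,0]},
    {"grip": 1,"translation": [0,0,0],"twist": [0,0,0]},
    {"grip": 1,"translation": [0,0,0],"twist": [0,0,0]},
  ],
)

```text
clock: 7.8
eef_pos: [606.2, 243.4, 11.8]
tcp_rot: [3.142, 0.0, -0.001]
contact_force: [-0.0, -0.4, -0.5]
opening: 0.235
```

jog_arm(
  moves=[
    {"grip": 1,"translation": [0,0,0.0008],"twist": [0,0,0]},
    {"grip": 1,"translation": [0,0,0],"twist": [0,0,0]},
    {"grip": 1,"translation": [0,0,0],"twist": [0,0,0]},
  ],
)

```text
clock: 8.05
eef_pos: [606.3, 243.4, 11.6]
tcp_rot: [-3.142, -0.0, -0.001]
contact_force: [-2.3, -0.3, 4.4]
opening: 0.236
```

It has touched down (about 4 N). Releasing.

jog_arm(
  moves=[
    {"grip": 0.3,"translation": [0,0,0],"twist": [0,0,0]},
    {"grip": 0.2,"translation": [0,0,0],"twist": [0,0,0]},
    {"grip": -0.2,"translation": [0,0,0],"twist": [0,0,0]},
    {"grip": -0.5,"translation": [0,0,0],"twist": [0,0,0]},
    {"grip": -1,"translation": [0,0,0],"twist": [0,0,0]},
    {"grip": -1,"translation": [0,0,0],"twist": [0,0,0]},
    {"grip": -1,"translation": [0,0,-0.01],"twist": [0,0,0]},
    {"grip": -1,"translation": [0,0,-0.03],"twist": [0,0,0]},
    {"grip": -1,"translation": [0,0,-0.04],"twist": [0,0,0]},
    {"grip": -1,"translation": [0,0,-0.03],"twist": [0,0,0]},
  ],
)

```text
clock: 8.88
eef_pos: [606.5, 243.5, 123.8]
tcp_rot: [-3.141, -0.001, -0.001]
contact_force: [1.5, 0.3, 1.4]
opening: 1.0
```

```bash
cat >> h.py <<'E'
def objcheck(fn,x,y,h,view=True):
    s=r.sense()['eef_pos']; c=r.calibration('wrist'); p,d=r.grab_frame('wrist'); save(p,fn)
    d=d.astype(float);W=world(c,d);W[d<20]=np.nan
    w=W.reshape(-1,3); w=w[(np.hypot(w[:,0]-x,w[:,1]-y)<32)&(w[:,2]<h+12)]
    t=w[w[:,2]>h-5]; q=np.percentile(t,[3,97],axis=0)
    print('eef',s.round(1),'top n',len(t),'mid',q.mean(0).round(1),'ext',np.ptp(q,axis=0).round(1),'ztop',np.median(t[:,2]).round(1))
E
python3 - <<'E'
from h import *
objcheck('w4.png',606,243,34)
E
```

```text
eef [606.5 243.5 123.8] top n 326 mid [606.9 243.5  33.1] ext [12.2 11.8  5.8] ztop 34.5
```

View pics/w4.png

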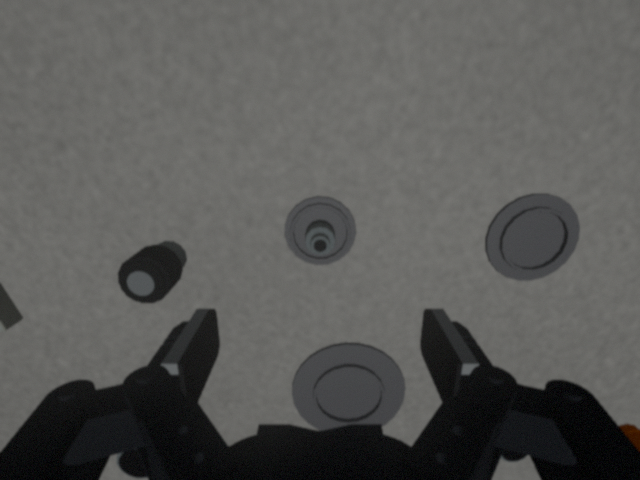

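Objective_1 stands upright inside stand_1's rim (at (320,238), top at about 34 mm). Next is objective_3 at (447.5, 93.5).

jog_arm(
  moves=[
    {"grip": -1,"translation": [-0.013,0.012,0],"twist": [0,0,0]},
    {"grip": -1,"translation": [-0.023,0.022,0],"twist": [0,0,0]},
    {"grip": -1,"translation": [-0.025,0.024,0],"twist": [0,0,0]},
    {"grip": -1,"translation": [-0.025,0.024,0],"twist": [0,0,0]},
    {"grip": -1,"translation": [-0.025,0.023,0],"twist": [0,0,0]},
    {"grip": -1,"translation": [-0.025,0.023,0],"twist": [0,0,0]},
    {"grip": -1,"translation": [-0.023,0.022,0],"twist": [0,0,0]},
    {"grip": -1,"translation": [0,0,0],"twist": [0,0,0]},
    {"grip": -1,"translation": [0,0,0],"twist": [0,0,0]},
    {"grip": -1,"translation": [0,0,0],"twist": [0,0,0]},
  ],
)

```text
clock: 9.77
eef_pos: [448.1, 93.8, 121.8]
tcp_rot: [-3.141, -0.002, -0.002]
contact_force: [-0.1, 0.1, 0.5]
opening: 1.002
```

```bash
python3 - <<'E'
from h import *
objcheck('w5.png',447.5,93.5,59)
E
```

```text
eef [448.1  93.8 121.8] top n 1297 mid [448.1  93.3  58.4] ext [22.6 22.   5.2] ztop 59.8
```

jog_arm(
  moves=[
    {"grip": -1,"translation": [0,0,0.015],"twist": [0,0,0]},
    {"grip": -1,"translation": [0,0,0.025],"twist": [0,0,0]},
    {"grip": -1,"translation": [0,0,0.025],"twist": [0,0,0]},
    {"grip": -1,"translation": [0,0,0.02],"twist": [0,0,0]},
    {"grip": -1,"translation": [0,0,0.013],"twist": [0,0,0]},
    {"grip": -1,"translation": [0,0,0.006],"twist": [0,0,0]},
    {"grip": -1,"translation": [0,0,0],"twist": [0,0,0]},
    {"grip": -1,"translation": [0,0,0],"twist": [0,0,0]},
    {"grip": 0,"translation": [0,0,0],"twist": [0,0,0]},
    {"grip": 0.1,"translation": [0,0,0],"twist": [0,0,0]},
  ],
)

```text
clock: 10.65
eef_pos: [447.9, 93.8, 17.9]
tcp_rot: [-3.141, -0.002, -0.001]
contact_force: [0.0, 0.1, 0.3]
opening: 0.745
```

jog_arm(
  moves=[
    {"grip": 0.3,"translation": [0,0,0],"twist": [0,0,0]},
    {"grip": 0.6,"translation": [0,0,0],"twist": [0,0,0]},
    {"grip": 1,"translation": [0,0,0],"twist": [0,0,0]},
    {"grip": 1,"translation": [0,0,0],"twist": [0,0,0]},
    {"grip": 1,"translation": [0,0,0],"twist": [0,0,0]},
    {"grip": 1,"translation": [0,0,0],"twist": [0,0,0]},
    {"grip": 1,"translation": [0,0,0],"twist": [0,0,0]},
  ],
)

```text
clock: 11.23
eef_pos: [447.4, 93.7, 17.7]
tcp_rot: [-3.141, -0.001, -0.001]
contact_force: [-0.9, 0.7, 7.3]
opening: 0.388
```

jog_arm(
  moves=[
    {"grip": 1,"translation": [0,0,-0.006],"twist": [0,0,0]},
    {"grip": 1,"translation": [0,0,-0.014],"twist": [0,0,0]},
    {"grip": 1,"translation": [0,0,-0.025],"twist": [0,0,0]},
    {"grip": 1,"translation": [0,0,-0.025],"twist": [0,0,0]},
    {"grip": 1,"translation": [0,0,-0.025],"twist": [0,0,0]},
    {"grip": 1,"translation": [0.01,0.011,-0.015],"twist": [0,0,0]},
    {"grip": 1,"translation": [0.02,0.0225,0],"twist": [0,0,0]},
    {"grip": 1,"translation": [0.02,0.0225,0],"twist": [0,0,0]},
    {"grip": 1,"translation": [0.02,0.0225,0],"twist": [0,0,0]},
    {"grip": 1,"translation": [0.02,0.0225,0],"twist": [0,0,0]},
  ],
)

```text
clock: 12.07
eef_pos: [537.5, -8.7, 127.6]
tcp_rot: [-3.142, -0.0, -0.001]
contact_force: [0.3, 1.3, -1.7]
opening: 0.386
```

jog_arm(
  moves=[
    {"grip": 1,"translation": [0.02,0.0225,0],"twist": [0,0,0]},
    {"grip": 1,"translation": [0.02,0.0225,0],"twist": [0,0,0]},
    {"grip": 1,"translation": [0.02,0.0225,0],"twist": [0,0,0]},
    {"grip": 1,"translation": [0,0.002,0.01],"twist": [0,0,0]},
    {"grip": 1,"translation": [0,0,0.02],"twist": [0,0,0]},
    {"grip": 1,"translation": [0,0,0.01],"twist": [0,0,0]},
    {"grip": 1,"translation": [0,0,0],"twist": [0,0,0]},
    {"grip": 1,"translation": [0,0,0],"twist": [0,0,0]},
    {"grip": 1,"translation": [0,0,0],"twist": [0,0,0]},
  ],
)

```text
clock: 12.82
eef_pos: [596.9, -76.7, 87.6]
tcp_rot: [3.142, -0.0, -0.001]
contact_force: [-0.1, -0.0, -1.3]
opening: 0.385
```

```bash
python3 - <<'E'
from h import *
standcheck('w6.png',597.5,-76.5,44)
E
```

```text
eef [596.9 -76.7  87.6] bench 0.78 n 9867 mec 596.3 -76.8 43.9
pct mid [602.5 -76.7] [71.1 81.9]
```

View pics/w6.png

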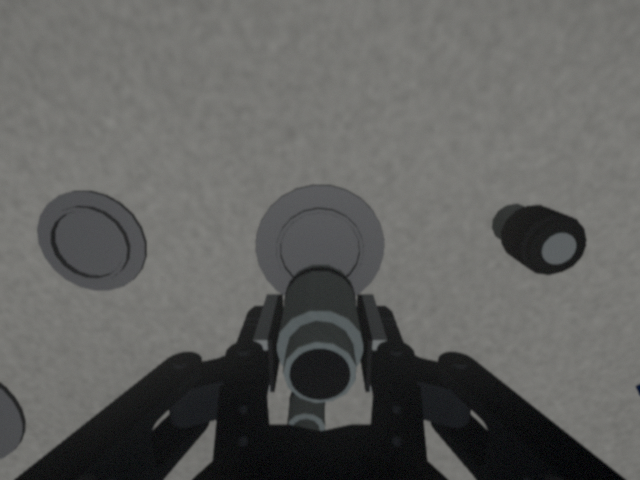

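Objective_3 is held upright at (320,330), with stand_3 directly below (320,240) and aligned within 1 mm. Lowering.

jog_arm(
  moves=[
    {"grip": 1,"translation": [0,0,0.012],"twist": [0,0,0]},
    {"grip": 1,"translation": [0,0,0.015],"twist": [0,0,0]},
    {"grip": 1,"translation": [0,0,0.015],"twist": [0,0,0]},
    {"grip": 1,"translation": [0,0,0.01],"twist": [0,0,0]},
    {"grip": 1,"translation": [0,0,0.007],"twist": [0,0,0]},
    {"grip": 1,"translation": [0,0,0.005],"twist": [0,0,0]},
    {"grip": 1,"translation": [0,0,0],"twist": [0,0,0]},
    {"grip": 1,"translation": [0,0,0],"twist": [0,0,0]},
  ],
)

```text
clock: 13.53
eef_pos: [597.1, -77.1, 23.2]
tcp_rot: [3.142, -0.0, -0.001]
contact_force: [0.3, -0.3, -0.9]
opening: 0.386
```

jog_arm(
  moves=[
    {"grip": 1,"translation": [0,0,0.001],"twist": [0,0,0]},
    {"grip": 1,"translation": [0,0,0],"twist": [0,0,0]},
    {"grip": 1,"translation": [0,0,0],"twist": [0,0,0]},
  ],
)

```text
clock: 13.78
eef_pos: [597.0, -77.2, 22.4]
tcp_rot: [3.142, -0.001, -0.001]
contact_force: [0.7, 0.3, -2.4]
opening: 0.386
```

jog_arm(
  moves=[
    {"grip": 1,"translation": [0,0,0.001],"twist": [0,0,0]},
    {"grip": 1,"translation": [0,0,0],"twist": [0,0,0]},
    {"grip": 1,"translation": [0,0,0],"twist": [0,0,0]},
  ],
)

```text
clock: 14.03
eef_pos: [597.1, -77.1, 21.7]
tcp_rot: [3.142, -0.001, -0.001]
contact_force: [-2.2, -0.1, 4.9]
opening: 0.384
```

Contact. Releasing and rising.

jog_arm(
  moves=[
    {"grip": 0,"translation": [0,0,0],"twist": [0,0,0]},
    {"grip": -0.2,"translation": [0,0,0],"twist": [0,0,0]},
    {"grip": -0.5,"translation": [0,0,0],"twist": [0,0,0]},
    {"grip": -1,"translation": [0,0,0],"twist": [0,0,0]},
    {"grip": -1,"translation": [0,0,0],"twist": [0,0,0]},
    {"grip": -1,"translation": [0,0,-0.01],"twist": [0,0,0]},
    {"grip": -1,"translation": [0,0,-0.03],"twist": [0,0,0]},
    {"grip": -1,"translation": [0,0,-0.035],"twist": [0,0,0]},
    {"grip": -1,"translation": [0,0,-0.03],"twist": [0,0,0]},
    {"grip": -1,"translation": [0,0,0],"twist": [0,0,0]},
  ],
)

```text
clock: 14.87
eef_pos: [600.6, -77.6, 132.7]
tcp_rot: [3.14, -0.009, -0.001]
contact_force: [1.5, -0.6, 1.0]
opening: 0.998
```

```bash
python3 - <<'E'
from h import *
objcheck('w7.png',597,-77,63)
E
```

```text
eef [600.6 -77.6 132.7] top n 1214 mid [597.7 -77.3  62.6] ext [22.5 22.   4.8] ztop 63.8
```

View pics/w7.png

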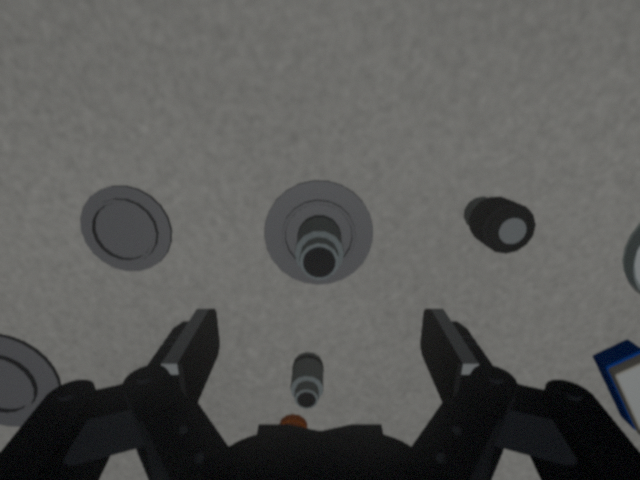

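Objective_3 is seated in stand_3 at (319,245). Next is steel objective_2 at (470,-66). It shows at (307,380) here, and the orange look-alike is behind it at (293,422).

jog_arm(
  moves=[
    {"grip": -1,"translation": [-0.015,-0.001,0],"twist": [0,0,0]},
    {"grip": -1,"translation": [-0.025,-0.002,0],"twist": [0,0,0]},
    {"grip": -1,"translation": [-0.025,-0.002,0],"twist": [0,0,0]},
    {"grip": -1,"translation": [-0.025,-0.002,0],"twist": [0,0,0]},
    {"grip": -1,"translation": [-0.022,-0.002,0],"twist": [0,0,0]},
    {"grip": -1,"translation": [-0.015,-0.002,0],"twist": [0,0,0]},
    {"grip": -1,"translation": [0,0,0],"twist": [0,0,0]},
    {"grip": -1,"translation": [0,0,0],"twist": [0,0,0]},
    {"grip": -1,"translation": [0,0,0],"twist": [0,0,0]},
  ],
)

```text
clock: 15.67
eef_pos: [470.8, -66.1, 126.0]
tcp_rot: [3.141, -0.001, -0.001]
contact_force: [1.5, 0.1, -0.6]
opening: 1.001
```

```bash
python3 - <<'E'
from h import *
objcheck('w8.png',470,-66,44)
E
```

```text
eef [470.8 -66.1 126. ] top n 674 mid [470.6 -66.7  43.4] ext [17.3 16.9  5.4] ztop 44.8
```

View pics/w8.png

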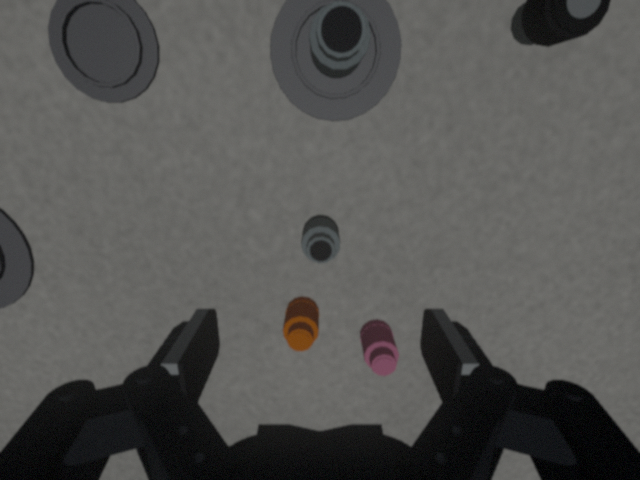

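The steel objective_2 is at (320,240), centred. Orange (300,325) and pink (380,350) are behind it, clear of the fingers. Descending.

jog_arm(
  moves=[
    {"grip": -1,"translation": [0,0,0.015],"twist": [0,0,0]},
    {"grip": -1,"translation": [0,0,0.025],"twist": [0,0,0]},
    {"grip": -1,"translation": [0,0,0.025],"twist": [0,0,0]},
    {"grip": -1,"translation": [0,0,0.025],"twist": [0,0,0]},
    {"grip": -1,"translation": [0,0,0.015],"twist": [0,0,0]},
    {"grip": -1,"translation": [0,0,0.008],"twist": [0,0,0]},
    {"grip": -1,"translation": [0,0,0],"twist": [0,0,0]},
    {"grip": -1,"translation": [0,0,0],"twist": [0,0,0]},
    {"grip": 0,"translation": [0,0,0],"twist": [0,0,0]},
    {"grip": 0.2,"translation": [0,0,0],"twist": [0,0,0]},
  ],
)

```text
clock: 16.55
eef_pos: [470.8, -66.1, 14.0]
tcp_rot: [3.141, -0.002, -0.001]
contact_force: [-0.3, -0.2, -0.4]
opening: 0.745
```

jog_arm(
  moves=[
    {"grip": 0.35,"translation": [0,0,0],"twist": [0,0,0]},
    {"grip": 0.6,"translation": [0,0,0],"twist": [0,0,0]},
    {"grip": 1,"translation": [0,0,0],"twist": [0,0,0]},
    {"grip": 1,"translation": [0,0,0],"twist": [0,0,0]},
    {"grip": 1,"translation": [0,0,0],"twist": [0,0,0]},
    {"grip": 1,"translation": [0,0,0],"twist": [0,0,0]},
    {"grip": 1,"translation": [0,0,0],"twist": [0,0,0]},
  ],
)

```text
clock: 17.13
eef_pos: [470.2, -66.0, 13.7]
tcp_rot: [3.142, -0.001, -0.001]
contact_force: [-0.5, 0.3, 6.3]
opening: 0.31
```

jog_arm(
  moves=[
    {"grip": 1,"translation": [0,0,-0.006],"twist": [0,0,0]},
    {"grip": 1,"translation": [0,0,-0.014],"twist": [0,0,0]},
    {"grip": 1,"translation": [0,0,-0.025],"twist": [0,0,0]},
    {"grip": 1,"translation": [0,0,-0.025],"twist": [0,0,0]},
    {"grip": 1,"translation": [0,0,-0.025],"twist": [0,0,0]},
    {"grip": 1,"translation": [0.01,-0.011,-0.015],"twist": [0,0,0]},
    {"grip": 1,"translation": [0.02,-0.022,0],"twist": [0,0,0]},
    {"grip": 1,"translation": [0.02,-0.022,0],"twist": [0,0,0]},
    {"grip": 1,"translation": [0.02,-0.022,0],"twist": [0,0,0]},
    {"grip": 1,"translation": [0.02,-0.022,0],"twist": [0,0,0]},
  ],
)

```text
clock: 17.97
eef_pos: [560.6, 34.0, 123.6]
tcp_rot: [-3.142, -0.0, -0.001]
contact_force: [0.9, -1.1, -0.7]
opening: 0.31
```

jog_arm(
  moves=[
    {"grip": 1,"translation": [0.02,-0.022,0],"twist": [0,0,0]},
    {"grip": 1,"translation": [0.015,-0.016,0],"twist": [0,0,0]},
    {"grip": 1,"translation": [0.006,-0.006,0],"twist": [0,0,0]},
    {"grip": 1,"translation": [0,0,0.012],"twist": [0,0,0]},
    {"grip": 1,"translation": [0,0,0.02],"twist": [0,0,0]},
    {"grip": 1,"translation": [0,0,0.012],"twist": [0,0,0]},
    {"grip": 1,"translation": [0,0,0],"twist": [0,0,0]},
    {"grip": 1,"translation": [0,0,0],"twist": [0,0,0]},
    {"grip": 1,"translation": [0,0,0],"twist": [0,0,0]},
  ],
)

```text
clock: 18.72
eef_pos: [600.9, 76.3, 79.3]
tcp_rot: [3.142, 0.0, -0.002]
contact_force: [-0.6, -0.2, -0.9]
opening: 0.31
```

```bash
python3 - <<'E'
from h import *
standcheck('w9.png',601,77,36)
E
```

```text
eef [600.9  76.3  79.3] bench 0.79 n 7454 mec 600.8 77.6 36.0
pct mid [604.9  77.5] [59.3 66.9]
```

View pics/w9.png

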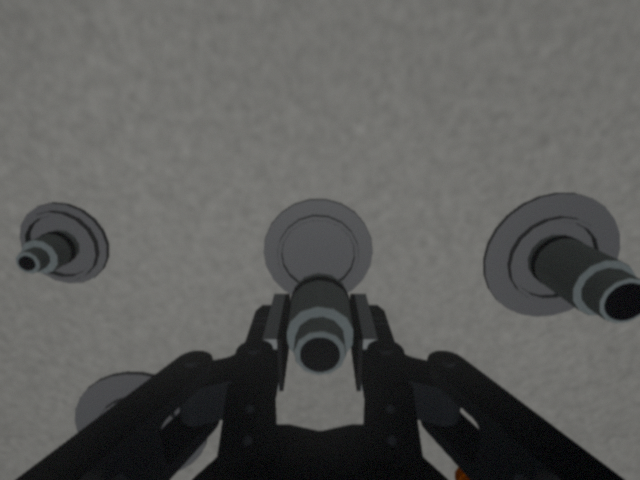

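Objective_2 is upright at (320,320), stand_2 is below at (318,250), and the y offset is about 1 mm. Lowering to 19.5 mm, then creeping.

jog_arm(
  moves=[
    {"grip": 1,"translation": [0,-0.001,0.012],"twist": [0,0,0]},
    {"grip": 1,"translation": [0,0,0.015],"twist": [0,0,0]},
    {"grip": 1,"translation": [0,0,0.012],"twist": [0,0,0]},
    {"grip": 1,"translation": [0,0,0.01],"twist": [0,0,0]},
    {"grip": 1,"translation": [0,0,0.007],"twist": [0,0,0]},
    {"grip": 1,"translation": [0,0,0.004],"twist": [0,0,0]},
    {"grip": 1,"translation": [0,0,0],"twist": [0,0,0]},
    {"grip": 1,"translation": [0,0,0],"twist": [0,0,0]},
  ],
)

```text
clock: 19.43
eef_pos: [601.2, 77.9, 18.9]
tcp_rot: [-3.142, -0.0, -0.001]
contact_force: [-0.4, 0.2, -0.7]
opening: 0.313
```

jog_arm(
  moves=[
    {"grip": 1,"translation": [0,0,0.0008],"twist": [0,0,0]},
    {"grip": 1,"translation": [0,0,0],"twist": [0,0,0]},
    {"grip": 1,"translation": [0,0,0],"twist": [0,0,0]},
  ],
)

```text
clock: 19.68
eef_pos: [601.2, 77.9, 18.4]
tcp_rot: [-3.142, -0.0, -0.001]
contact_force: [0.3, 0.6, -1.1]
opening: 0.311
```

jog_arm(
  moves=[
    {"grip": 1,"translation": [0,0,0.001],"twist": [0,0,0]},
    {"grip": 1,"translation": [0,0,0],"twist": [0,0,0]},
    {"grip": 1,"translation": [0,0,0],"twist": [0,0,0]},
  ],
)

```text
clock: 19.93
eef_pos: [601.3, 77.9, 17.7]
tcp_rot: [-3.142, -0.001, -0.001]
contact_force: [-0.8, -0.5, 6.4]
opening: 0.312
```

Contact. Releasing.

jog_arm(
  moves=[
    {"grip": 0.2,"translation": [0,0,0],"twist": [0,0,0]},
    {"grip": 0,"translation": [0,0,0],"twist": [0,0,0]},
    {"grip": -0.5,"translation": [0,0,0],"twist": [0,0,0]},
    {"grip": -1,"translation": [0,0,0],"twist": [0,0,0]},
    {"grip": -1,"translation": [0,0,0],"twist": [0,0,0]},
    {"grip": -1,"translation": [0,0,-0.01],"twist": [0,0,0]},
    {"grip": -1,"translation": [0,0,-0.03],"twist": [0,0,0]},
    {"grip": -1,"translation": [0,0,-0.035],"twist": [0,0,0]},
    {"grip": -1,"translation": [0,0,-0.035],"twist": [0,0,0]},
    {"grip": -1,"translation": [0,0,-0.01],"twist": [0,0,0]},
  ],
)

```text
clock: 20.77
eef_pos: [603.8, 78.2, 143.1]
tcp_rot: [-3.141, -0.007, -0.001]
contact_force: [1.2, 0.5, 1.1]
opening: 1.0
```

```bash
python3 - <<'E'
from h import *
objcheck('w10.png',601,78,48)
E
```

```text
eef [603.8  78.2 143.1] top n 601 mid [601.6  78.   47.4] ext [17.3 17.   5.3] ztop 48.6
```

View pics/w10.png

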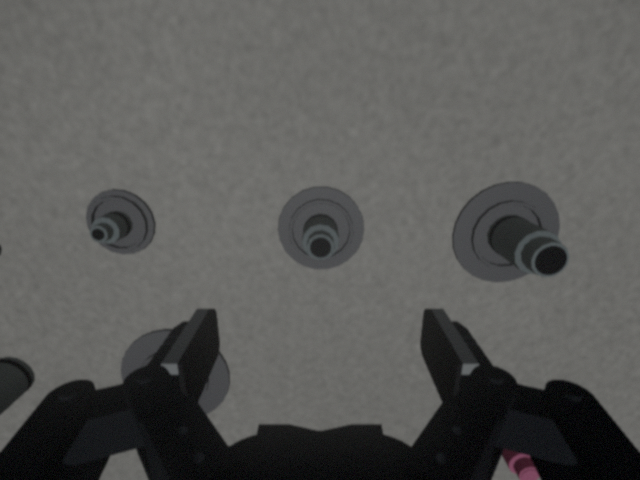

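Objective_2 is seated in stand_2 at (320,232). Next is objective_4 at (453.5, 375).

jog_arm(
  moves=[
    {"grip": -1,"translation": [-0.008,-0.016,0],"twist": [0,0,0]},
    {"grip": -1,"translation": [-0.015,-0.03,0],"twist": [0,0,0]},
    {"grip": -1,"translation": [-0.016,-0.032,0],"twist": [0,0,0]},
    {"grip": -1,"translation": [-0.016,-0.032,0],"twist": [0,0,0]},
    {"grip": -1,"translation": [-0.016,-0.032,0],"twist": [0,0,0]},
    {"grip": -1,"translation": [-0.016,-0.032,0],"twist": [0,0,0]},
    {"grip": -1,"translation": [-0.016,-0.032,0],"twist": [0,0,0]},
    {"grip": -1,"translation": [-0.016,-0.032,0],"twist": [0,0,0]},
    {"grip": -1,"translation": [-0.015,-0.03,0],"twist": [0,0,0]},
    {"grip": -1,"translation": [-0.014,-0.029,0],"twist": [0,0,0]},
  ],
)

```text
clock: 21.65
eef_pos: [451.9, 376.3, 136.8]
tcp_rot: [3.141, 0.001, -0.001]
contact_force: [1.1, 1.0, 0.4]
opening: 1.003
```

jog_arm(
  moves=[
    {"grip": -1,"translation": [0,0,0],"twist": [0,0,0]},
    {"grip": -1,"translation": [0,0,0],"twist": [0,0,0]},
    {"grip": -1,"translation": [0,0,0],"twist": [0,0,0]},
  ],
)

```text
clock: 21.9
eef_pos: [453.1, 374.5, 136.7]
tcp_rot: [3.141, 0.001, -0.0]
contact_force: [0.2, 0.6, -1.0]
opening: 1.0
```

```bash
python3 - <<'E'
from h import *
objcheck('w11.png',453.5,375,75)
E
```

```text
eef [453.1 374.5 136.7] top n 1959 mid [454.9 375.3  75. ] ext [27.6 27.1  4.4] ztop 75.9
```

View pics/w11.png

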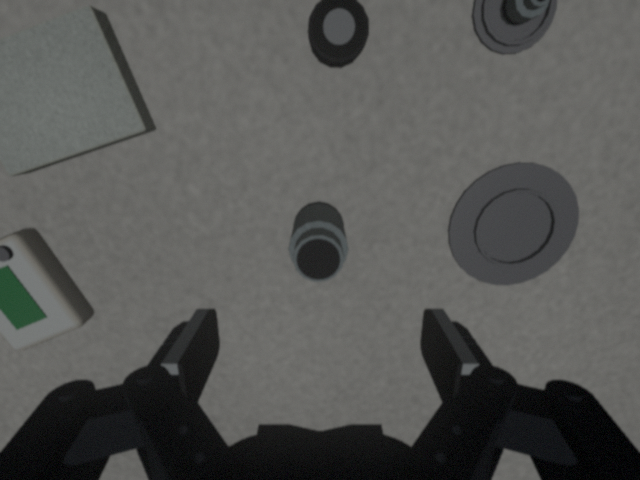

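Objective_4 is centred at (320,240), and the neighbouring things are clear of the jaws. Descending.

jog_arm(
  moves=[
    {"grip": -1,"translation": [0.001,-0.0005,0.015],"twist": [0,0,0]},
    {"grip": -1,"translation": [0,0,0.025],"twist": [0,0,0]},
    {"grip": -1,"translation": [0,0,0.025],"twist": [0,0,0]},
    {"grip": -1,"translation": [0,0,0.025],"twist": [0,0,0]},
    {"grip": -1,"translation": [0,0,0.015],"twist": [0,0,0]},
    {"grip": -1,"translation": [0,0,0.008],"twist": [0,0,0]},
    {"grip": -1,"translation": [0,0,0],"twist": [0,0,0]},
    {"grip": -1,"translation": [0,0,0],"twist": [0,0,0]},
    {"grip": -0.2,"translation": [0,0,0],"twist": [0,0,0]},
    {"grip": 0,"translation": [0,0,0],"twist": [0,0,0]},
  ],
)

```text
clock: 22.78
eef_pos: [455.2, 376.0, 25.5]
tcp_rot: [-3.14, -0.002, -0.001]
contact_force: [0.6, 0.0, -0.3]
opening: 0.751
```

jog_arm(
  moves=[
    {"grip": 0.1,"translation": [0,0,0],"twist": [0,0,0]},
    {"grip": 0.4,"translation": [0,0,0],"twist": [0,0,0]},
    {"grip": 1,"translation": [0,0,0],"twist": [0,0,0]},
    {"grip": 1,"translation": [0,0,0],"twist": [0,0,0]},
    {"grip": 1,"translation": [0,0,0],"twist": [0,0,0]},
    {"grip": 1,"translation": [0,0,0],"twist": [0,0,0]},
    {"grip": 1,"translation": [0,0,0],"twist": [0,0,0]},
  ],
  squeeze=45,
)

```text
clock: 23.37
eef_pos: [454.8, 376.0, 25.3]
tcp_rot: [-3.141, -0.001, -0.001]
contact_force: [-0.8, -1.3, 5.6]
opening: 0.459
```

jog_arm(
  moves=[
    {"grip": 1,"translation": [0,0,-0.006],"twist": [0,0,0]},
    {"grip": 1,"translation": [0,0,-0.014],"twist": [0,0,0]},
    {"grip": 1,"translation": [0,0,-0.025],"twist": [0,0,0]},
    {"grip": 1,"translation": [0,0,-0.025],"twist": [0,0,0]},
    {"grip": 1,"translation": [0,0.01,-0.015],"twist": [0,0,0]},
    {"grip": 1,"translation": [0,0.02,0],"twist": [0,0,0]},
    {"grip": 1,"translation": [0,0.025,0],"twist": [0,0,0]},
    {"grip": 1,"translation": [0,0.025,0],"twist": [0,0,0]},
    {"grip": 1,"translation": [0,0.025,0],"twist": [0,0,0]},
    {"grip": 1,"translation": [0,0.025,0],"twist": [0,0,0]},
  ],
)

```text
clock: 24.2
eef_pos: [453.9, 244.5, 109.6]
tcp_rot: [-3.141, -0.0, -0.001]
contact_force: [0.1, -0.1, -2.3]
opening: 0.457
```

jog_arm(
  moves=[
    {"grip": 1,"translation": [-0.0015,0.02,0],"twist": [0,0,0]},
    {"grip": 1,"translation": [0,0.0095,0],"twist": [0,0,0]},
    {"grip": 1,"translation": [0,0,0.01],"twist": [0,0,0]},
    {"grip": 1,"translation": [0,0,0.015],"twist": [0,0,0]},
    {"grip": 1,"translation": [0,0,0],"twist": [0,0,0]},
    {"grip": 1,"translation": [0,0,0],"twist": [0,0,0]},
    {"grip": 1,"translation": [0,0,0],"twist": [0,0,0]},
  ],
)

```text
clock: 24.78
eef_pos: [452.8, 216.8, 84.2]
tcp_rot: [-3.142, 0.0, -0.0]
contact_force: [0.4, 0.0, -1.6]
opening: 0.452
```

```bash
python3 - <<'E'
from h import *
standcheck('w12.png',453,216.5,52)
E
```

```text
eef [452.8 216.8  84.2] bench 0.81 n 13071 mec 452.5 217.6 52.0
pct mid [461.8 217.6] [80.7 97.3]
```

View pics/w12.png

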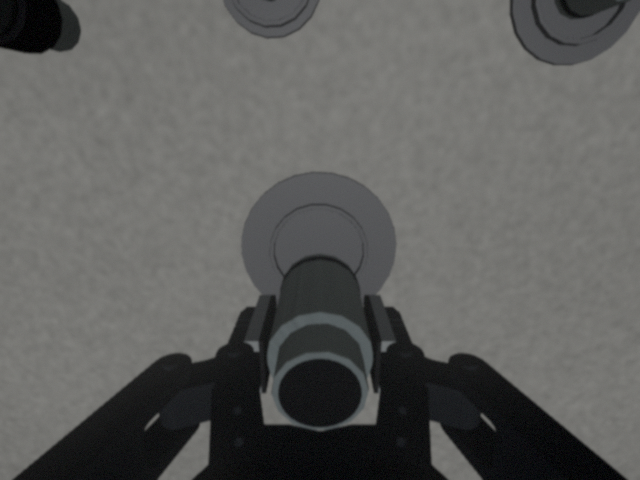

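Objective_4 is upright at (320,330) over stand_4 at (318,245), aligned within 1 mm. Lowering.

jog_arm(
  moves=[
    {"grip": 1,"translation": [0,-0.0005,0.012],"twist": [0,0,0]},
    {"grip": 1,"translation": [0,0,0.015],"twist": [0,0,0]},
    {"grip": 1,"translation": [0,0,0.01],"twist": [0,0,0]},
    {"grip": 1,"translation": [0,0,0.008],"twist": [0,0,0]},
    {"grip": 1,"translation": [0,0,0.005],"twist": [0,0,0]},
    {"grip": 1,"translation": [0,0,0.003],"twist": [0,0,0]},
    {"grip": 1,"translation": [0,0,0],"twist": [0,0,0]},
    {"grip": 1,"translation": [0,0,0],"twist": [0,0,0]},
  ],
)

```text
clock: 25.5
eef_pos: [452.8, 216.6, 31.4]
tcp_rot: [-3.142, -0.0, -0.001]
contact_force: [0.2, 0.3, -1.8]
opening: 0.456
```

jog_arm(
  moves=[
    {"grip": 1,"translation": [0,0,0.0008],"twist": [0,0,0]},
    {"grip": 1,"translation": [0,0,0],"twist": [0,0,0]},
    {"grip": 1,"translation": [0,0,0],"twist": [0,0,0]},
  ],
)

```text
clock: 25.75
eef_pos: [452.9, 216.6, 30.7]
tcp_rot: [-3.141, -0.0, -0.001]
contact_force: [1.1, 0.5, -1.7]
opening: 0.455
```

jog_arm(
  moves=[
    {"grip": 1,"translation": [0,0,0.001],"twist": [0,0,0]},
    {"grip": 1,"translation": [0,0,0],"twist": [0,0,0]},
    {"grip": 1,"translation": [0,0,0],"twist": [0,0,0]},
  ],
)

```text
clock: 26.0
eef_pos: [452.6, 216.6, 29.4]
tcp_rot: [-3.142, 0.0, -0.001]
contact_force: [0.5, 0.5, -1.6]
opening: 0.456
```

jog_arm(
  moves=[
    {"grip": 1,"translation": [0,0,0.0006],"twist": [0,0,0]},
    {"grip": 1,"translation": [0,0,0],"twist": [0,0,0]},
    {"grip": 1,"translation": [0,0,0],"twist": [0,0,0]},
  ],
)

```text
clock: 26.25
eef_pos: [452.7, 216.6, 29.2]
tcp_rot: [-3.142, -0.0, -0.001]
contact_force: [-2.0, -0.9, 4.9]
opening: 0.45
```

Contact. Releasing and rising.

jog_arm(
  moves=[
    {"grip": 0,"translation": [0,0,0],"twist": [0,0,0]},
    {"grip": -0.2,"translation": [0,0,0],"twist": [0,0,0]},
    {"grip": -0.5,"translation": [0,0,0],"twist": [0,0,0]},
    {"grip": -1,"translation": [0,0,0],"twist": [0,0,0]},
    {"grip": -1,"translation": [0,0,0],"twist": [0,0,0]},
    {"grip": -1,"translation": [0,0,-0.01],"twist": [0,0,0]},
    {"grip": -1,"translation": [0,0,-0.025],"twist": [0,0,0]},
    {"grip": -1,"translation": [0,0,-0.035],"twist": [0,0,0]},
    {"grip": -1,"translation": [0,0,-0.035],"twist": [0,0,0]},
    {"grip": -1,"translation": [0,0,-0.035],"twist": [0,0,0]},
  ],
)

```text
clock: 27.08
eef_pos: [452.2, 216.4, 170.9]
tcp_rot: [3.141, 0.0, -0.001]
contact_force: [0.8, 1.1, -0.1]
opening: 1.001
```

jog_arm(
  moves=[
    {"grip": -1,"translation": [-0.02,0,-0.02],"twist": [0,0,0]},
    {"grip": -1,"translation": [-0.03,0,-0.02],"twist": [0,0,0]},
    {"grip": -1,"translation": [-0.03,0,-0.02],"twist": [0,0,0]},
    {"grip": -1,"translation": [-0.02,0,0],"twist": [0,0,0]},
    {"grip": -1,"translation": [0,0,0],"twist": [0,0,0]},
    {"grip": -1,"translation": [0,0,0],"twist": [0,0,0]},
    {"grip": -1,"translation": [0,0,0],"twist": [0,0,0]},
  ],
)

```text
clock: 27.67
eef_pos: [353.2, 216.9, 229.3]
tcp_rot: [-3.141, -0.001, -0.001]
contact_force: [-0.3, 0.3, -0.3]
opening: 1.002
```

```bash
python3 - <<'E'
from h import *
objcheck('w13.png',452.8,217,79)
for n in ['top','scene']:
    c=r.calibration(n); p,d=r.grab_frame(n); save(p,n+'9.png'); d=d.astype(float); W=world(c,d); W[d<200]=np.nan
    for k,x,y,h in [('o1',606.4,243,34),('o2',601.2,77.5,48),('o3',597,-77,63),('o4',452.8,217,79),('ea',585,363,50),('eb',613.5,-205,50)]:
        w=W.reshape(-1,3); w=w[(np.hypot(w[:,0]-x,w[:,1]-y)<30)&(w[:,2]<h+9)&(w[:,2]>h-5)]
        if len(w): print(n,k,len(w),np.percentile(w[:,:2],[3,97],axis=0).mean(0).round(1),'z',np.median(w[:,2]).round(1))
        else: print(n,k,'hidden')
E
```

```text
eef [353.2 216.9 229.3] top n 1408 mid [452.  216.5  79.7] ext [27.  27.4  3. ] ztop 79.8
top o1 44 [604.6 243.2] z 35.3
top o2 88 [599.3  77.8] z 49.0
top o3 150 [595.3 -77.3] z 64.4
top o4 246 [450.4 215.4] z 80.1
top ea 256 [583.2 362.7] z 49.7
top eb 255 [ 612.6 -204.8] z 50.5
scene o1 34 [607.2 243.7] z 34.4
scene o2 76 [602.1  77.5] z 48.8
scene o3 148 [597.9 -76.6] z 63.6
scene o4 127 [453.1 216.4] z 79.6
scene ea 126 [586.7 362.3] z 50.2
scene eb 299 [ 614.6 -204.7] z 50.0
```

View pics/scene9.png

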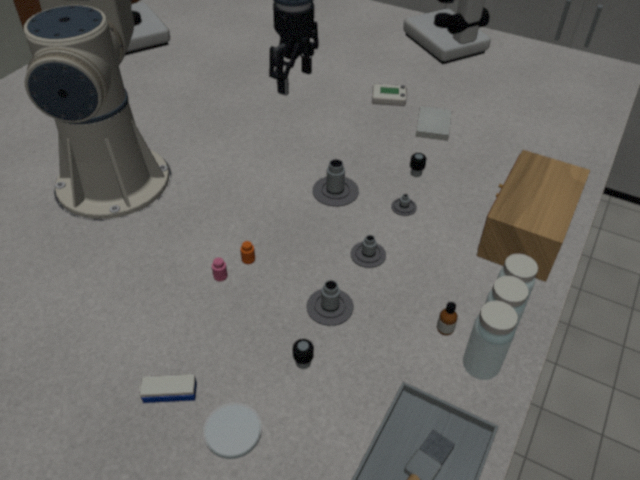

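View pics/w13.png

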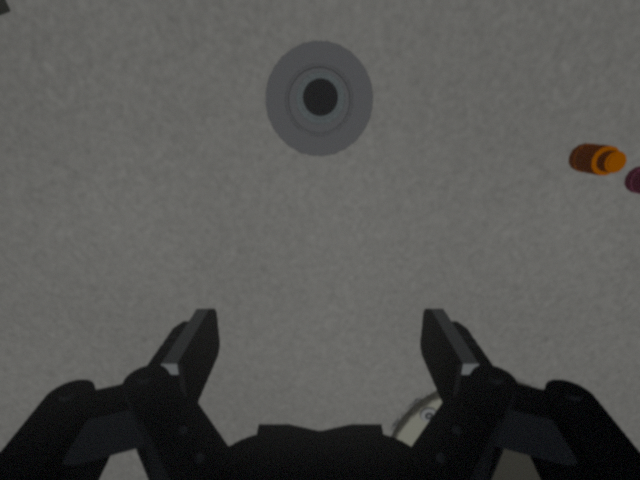

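All four objectives stand upright in their rims: scene pixels o4 (335,177), o1 (404,203), o2 (369,246), o3 (330,295). The eyepieces haven't moved and the arm is clear. Handing in.

```bash
python3 -c "
from rig import r
print(r.sign_off())"
```

```text
the job is handed in; nothing more can be done
None
```

All four objectives are on their matching stands, shortest on smallest up to longest on largest, and I handed the job in at about 28 s of the 115 s allowed. `sign_off` gives no verdict, so the outcome rests on my own checks.

- **Method:** each objective was gripped by its barrel and lowered until a contact force of about 5 N showed. I then released it and backed the gripper straight up.
- **Final checks:** in the last top, scene and wrist images, each objective's axis was within about 2 mm of its stand's centre. Top heights were about 4–5 mm above each objective's length, as expected for sitting on the disc, and all looked upright inside their rims.
- **Eyepieces and decoys:** both eyepieces measured within about 1 mm of where they started. The orange and pink look-alikes were not touched.
- **Disagreement:** the top and scene cameras differ by 2–4 mm in x throughout, which is calibration error. The wrist camera fell between them. No check failed.

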